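Put the pack formers back on their own bases

TASK

At the bread-wrapping bench the four pack formers (round, square, oblong and triangular wedge) have been left on the wrong bases. Rearrange them so that each lies flat and centred on the base of its own shape, with its grip bar in line with the two dark marks of that base (either way round). For hygiene a former must never be set down on the bench itself: use the empty wooden board as the free spot on the way.

Things in the scene. Friction and masses are not known exactly. Their poses are not given: they have to be found in the camera images.
- round_mid (a point): The round pack former: a white plastic block whose outline is a round disc, 76 mm across, 20 mm thick, with a black grip bar on the middle of its top: 44 mm long (x), 20 wide (y), 36 tall. 56 mm tall in all, about 0.2 kg. Loose; starts on another base. This point: its centre, half-way up, 28 mm above its underside; the bar reaches from 8 mm below to 28 mm above it. x along the bar, z up.
- square_mid (a point): The square pack former: a white plastic block whose outline is a square, 66 x 66 mm, 20 mm thick, with a black grip bar on the middle of its top: 44 mm long (x), 20 wide (y), 36 tall. 56 mm tall in all, about 0.2 kg. Loose; starts on another base. This point: its centre, half-way up, 28 mm above its underside; the bar reaches from 8 mm below to 28 mm above it. x along the bar, z up.
- oblong_mid (a point): The oblong pack former: a white plastic block whose outline is an oblong, 90 mm along its x by 44 mm, 20 mm thick, with a black grip bar on the middle of its top: 44 mm long (x), 20 wide (y), 36 tall. 56 mm tall in all, about 0.2 kg. Loose; starts on another base. This point: its centre, half-way up, 28 mm above its underside; the bar reaches from 8 mm below to 28 mm above it. x along the bar, z up.
- wedge_mid (a point): The wedge pack former: a white plastic block whose outline is an equal-sided triangle (corners 46, flat sides 23 mm from its middle; one corner to its -x), 20 mm thick, with a black grip bar on the middle of its top: 44 mm long (x), 20 wide (y), 36 tall. 56 mm tall in all, about 0.2 kg. Loose; starts on another base. This point: its centre, half-way up, 28 mm above its underside; the bar reaches from 8 mm below to 28 mm above it. x along the bar, z up.
- round_base: The base of the round former: a steel plate fixed to the bench, flat on top, 10 mm thick; its outline is a disc, 116 mm across. Origin at the middle of its underside; x along the line given by two short dark marks near its ends, z up. Any former can lie on it; its outline and at least one mark show round it.
- square_base: The base of the square former: a steel plate fixed to the bench, flat on top, 10 mm thick; its outline is a square, 110 x 110 mm. Origin at the middle of its underside; x along the line given by two short dark marks near its ends, z up. Any former can lie on it; its outline and at least one mark show round it.
- oblong_base: The base of the oblong former: a steel plate fixed to the bench, flat on top, 10 mm thick; its outline is an oblong, 140 mm along its x by 76 mm. Origin at the middle of its underside; x along the line given by two short dark marks near its ends, z up. Any former can lie on it; its outline and at least one mark show round it.
- wedge_base: The base of the wedge former: a steel plate fixed to the bench, flat on top, 10 mm thick; its outline is an equal-sided triangle (corners 78 mm from the middle, flat sides 39 mm from it), one corner towards its -x. Origin at the middle of its underside; x along the line given by two short dark marks near its ends, z up. Any former can lie on it; its outline and at least one mark show round it.
- park_board: Parking board: a flat plain brown wooden board, 120 x 120 mm, 10 mm thick, fixed to the bench, empty at the start. Origin at the middle of its underside, z up. The only free spot for setting a former down on the way.
There are look-alikes about, which are no part of the job. Leave any green or orange look-alike of the part that bears oblong_mid alone.

How it is judged:
By the outcome, as a careful person would: the job done as asked, in the order asked, and still so for the second after the job is handed in, with the robot touching nothing.
It also fails if it takes over 136 s, if anything falls off the work surface, if the arm or the gripper's body presses on something with over 40 N, if the wrist force passes 120 N, or if a joint passes its speed limit or range.

ROBOT

A 6-joint arm with a two-finger parallel gripper is mounted at the origin on the work surface. World frame = base frame: x ahead of the robot, y to its left, z up, the work surface at z = 0. Lengths are in mm, angles in rad, forces in N, time in s.
With the tool pointing down it reaches from about 325 to 850 mm from the base axis. Payload 15.5 kg.
Tool frame: the origin (TCP) lies at the very end of the fingers, on their centre line; the grasp point (between the pads) lies 19 mm behind it; z points along the fingers, y is the direction in which the jaws open and shut (so a half turn about z gives the same grasp; the last joint's range is limited). The gripper opens to 91 mm and grips with 3 to 60 N. Pads are 32 mm wide; open, the fingers measure 118 mm over their backs; the gripper's body (76 mm by 178 mm) begins 60 mm behind the grasp point.
Start: joints at [-1.385, 0.494, 1.345, -0, 1.302, -0.096], TCP at [173.804, -600.349, 213.915] pointing down, gripper open.
Joint ranges: [-2.91, 2.91], [-0.82, 2.16], [0.22, 2.67], [-1.22, 4.37], [0.12, 2.79], [-3.08, 3.08]. Speed limits (rad/s): [1.89, 1.89, 2.57, 3.01, 3.01, 3.01].

INTERFACE

Orientations are given as a 3x3 rotation matrix whose columns are the frame's x, y, z axes.
In Python, from workcell import arm gives the robot as it stands.
- The arm moves only by the shell command python3 -m pendant 'ROWS' [FORCE]. ROWS is JSON, a list that holds one entry, the list of rows, each a list of 7 numbers: the shift along the tool's x, y, z in units of 25 mm (1.0 is 25 mm), then the turn, a rotation vector about the tool's x, y, z in units of 5 degrees (1.0 is 5 degrees), then the finger opening in mm, from 0 to 91.2. In form: [[[dx, dy, dz, ax, ay, az, gripper], ...]]. A call has 1 to 12 rows; each row is the pose to reach, as a shift and turn from the pose commanded when the call began, along the tool's axes at that moment; what a row does not reach only later rows make up. A row lasts 1/8 s, in which the tool goes at most 62.5 mm and 10.7 degrees, less where a joint would pass 70% of its speed; a pose out of reach is approached as far as the arm can. A call with a gripper value outside its range is refused whole. The fingers move at their own pace and stop on an object; FORCE is the grip in N (left out, the last holds). Time passes only in rows, so rows that repeat a pose let the fingers close. It gives the time, the measured TCP pose, the force and the opening at its end, in the units of the state.
- arm.read_state(): the state, without advancing time (a new reading comes with each control period).
- arm.capture(name): name is "side" or "top"; returns a dict with "frame" (384x512x3 uint8, red, green, blue), "vfov" (degrees; the focal length in pixels is half the picture's height over the tangent of half this angle, whatever the lens; pixels are square), "cx", "cy" (the principal point, pixels), "rvec" (rotation vector, rad) and "tvec" (3), from world to camera coordinates, as OpenCV has them. Camera axes: x right, y down, z forward; pixel columns grow to the right and rows downward; lengths in mm; the calibration is good to about 2 mm. A picture is of the moment at which its call begins. There is no depth.
- arm.close_job(): hands the job in, once; it reports no verdict.
The state is a dict: "clock": time; "joints": joint angles; "joint_vel": joint speeds; "joint_torque": joint torques, N m; "tool_pos": TCP position; "tcp_rot": TCP orientation; "ft_force": force on the tool from outside, world axes, zero at the start; "wrist_torque": the same for the moment, N m; "width": opening from 0.0 (shut) to 1.0 (fully open).
Only numpy, scipy, OpenCV 4.12 (cv2) and the standard library are available. Lean on these libraries where they do the work, as an engineer would, in place of code of your own. Each camera call takes 0.05 s, during which the arm holds its last target. There are 200 camera calls.

## Working session

There is one attempt and no reset: what is moved stays moved. The work goes in short steps, Python scripts to look and compute and a shell command to move; the robot and the scene stay as the last step left them, time stands still between calls to the robot, and variables do not carry over. Pictures are saved under pics/ and viewed, about 12 in all and at most 16, crops included, and the job is handed in when it is done.

```bash
mkdir -p pics; ls; python3 - <<'E'
from workcell import arm
import cv2,pickle
d={}
for n in("top","side"):
    c=arm.capture(n);d[n]=c
    cv2.imwrite(f"pics/{n}0.png",cv2.resize(c["frame"][:,:,::-1],(800,600),interpolation=cv2.INTER_CUBIC))
    print(n,{k:v for k,v in c.items() if k!="frame"})
pickle.dump(d,open("c0.pkl","wb"))
print(arm.read_state())
E
```

```text
pics
top {'vfov': 56.24403490308039, 'cx': 257.64957284107476, 'cy': 189.62364457126836, 'rvec': array([ 2.1725168 , -2.13558964,  0.12489805]), 'tvec': array([ 15.75673832, 497.92159527, 698.07101828])}
side {'vfov': 53.46816915697885, 'cx': 257.8458332537641, 'cy': 191.4763821226556, 'rvec': array([ 2.20892724, -0.18710157,  0.10177155]), 'tvec': array([-486.66191248,  106.24977362,  760.0780964 ])}
{'clock': 0.1, 'joints': array([-1.38449119e+00,  4.94103162e-01,  1.34607731e+00, -2.51167574e-06,
        1.30251135e+00, -9.54937075e-02]), 'joint_vel': array([ 0.00117479, -0.0020985 , -0.00317764, -0.0003816 ,  0.00076538,
       -0.00049328]), 'joint_torque': array([ 5.03204457e-03, -8.80239201e+01, -3.82542050e+01,  7.12027587e-02,
        4.82655375e-02, -2.60283178e-05]), 'tool_pos': array([ 173.74318174, -599.99958122,  213.40625941]), 'tcp_rot': array([[ 9.60556588e-01,  2.78084519e-01, -2.05977024e-04],
       [ 2.78084576e-01, -9.60555986e-01,  1.07969364e-03],
       [ 1.02393622e-04, -1.09438587e-03, -9.99999396e-01]]), 'ft_force': array([-0.24730289,  0.2450427 , -0.49967297]), 'wrist_torque': array([ 0.0097635 , -0.06032507,  0.04462542]), 'width': 0.9952559936601036}
```

View pics/top0.png

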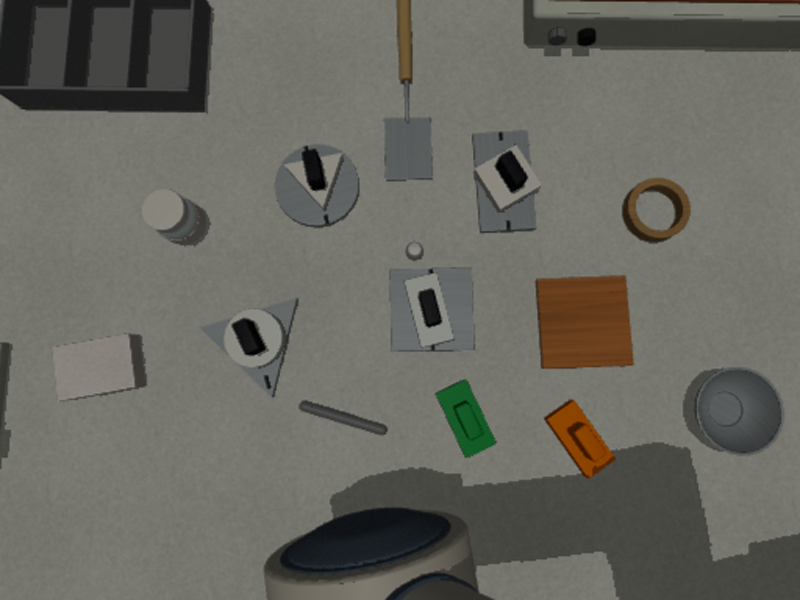

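View pics/side0.png

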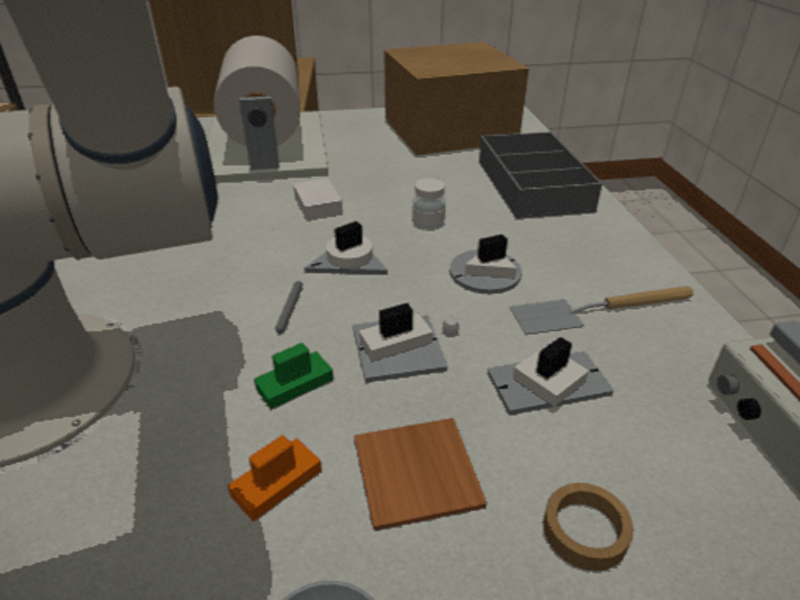

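Top picture (800x600), candidates for white formers: wedge (316,178) on the round base, square (508,177) on the oblong base, oblong (430,309) on the square base, round (252,337) on the wedge base. The empty board is at (585,322). Look-alikes are the green (466,418) and orange (580,438) oblongs, the white box (95,367), the white-lidded jar (165,210), and the spatula blade (408,150), which is not a base. I choose the white ones with black bars.

```bash
cat > h.py <<'E'
import numpy as np,cv2,pickle
from workcell import arm
def K(c):
    f=c["frame"].shape[0]/2/np.tan(np.radians(c["vfov"])/2)
    return np.array([[f,0,c["cx"]],[0,f,c["cy"]],[0,0,1.]])
def cast(c,px,z):
    px=np.atleast_2d(np.asarray(px,float)); R=cv2.Rodrigues(c["rvec"])[0]
    d=np.c_[px,np.ones(len(px))]@np.linalg.inv(K(c)).T@R; o=-R.T@c["tvec"]
    return o+d*((z-o[2])/d[:,2])[:,None]
def proj(c,P):
    return cv2.projectPoints(np.atleast_2d(np.asarray(P,float)),c["rvec"],c["tvec"],K(c),None)[0][:,0]
def cam(c): return -cv2.Rodrigues(c["rvec"])[0].T@c["tvec"]
def masks(c):
    f=c["frame"].astype(int); mx,mn=f.max(2),f.min(2); r,g,b=f[...,0],f[...,1],f[...,2]
    return dict(white=(mn>135),black=(mx<40),steel=(b-r>3)&(mx>60)&(mx<170))
E
python3 - <<'E'
from h import *
d=pickle.load(open("c0.pkl","rb"))
for n,c in d.items():
    print(n,cam(c)); f=c["frame"]
    def p(x,y): x=int(x*.64);y=int(y*.64); return f[y,x].tolist()
    pts=dict(bench=(350,260),plate=(400,280),plate2=(290,200),bar=(430,307),white=(420,285),shadow=(560,520),wood=(580,320)) if n=="top" else dict(bench=(450,300),plate=(420,365),white=(400,345),side=(400,350),bar=(398,320))
    for k,v in pts.items(): print(k,p(*v))
    t=f.astype(int); v=np.zeros(f.shape,np.uint8)
    m=masks(c); v[m["white"]]=255; v[m["black"]]=(0,0,255); v[m["steel"]]=(0,160,0)
    v=v[80:270,120:420] if n=="top" else v[130:340,180:420]
    cv2.imwrite(f"pics/m_{n}.png",cv2.resize(v,None,fx=1.9,fy=1.9,interpolation=0))
a,b=[cv2.imread(f"pics/m_{n}.png") for n in("top","side")]
top=d["top"]["frame"][80:270,120:420,::-1]
cv2.imwrite("pics/crop.png",cv2.resize(top,(800,507),interpolation=cv2.INTER_CUBIC))
h=max(a.shape[0],b.shape[0]); 
a=cv2.copyMakeBorder(a,0,h-a.shape[0],0,0,0);b=cv2.copyMakeBorder(b,0,h-b.shape[0],0,0,0)
s=np.hstack([a,b]); cv2.imwrite("pics/m.png",cv2.resize(s,None,fx=.77,fy=.77)); 
E
```

```text
top [407.89339983  17.9872023  754.17290546]
bench [123, 122, 115]
plate [97, 102, 101]
plate2 [95, 99, 98]
bar [25, 24, 27]
white [137, 140, 132]
shadow [71, 72, 66]
wood [98, 58, 25]
side [ 383.16159157 -618.66477579  544.32401565]
bench [148, 148, 137]
plate [114, 117, 116]
white [83, 80, 76]
side [87, 83, 78]
bar [14, 8, 12]
```

View pics/m.png

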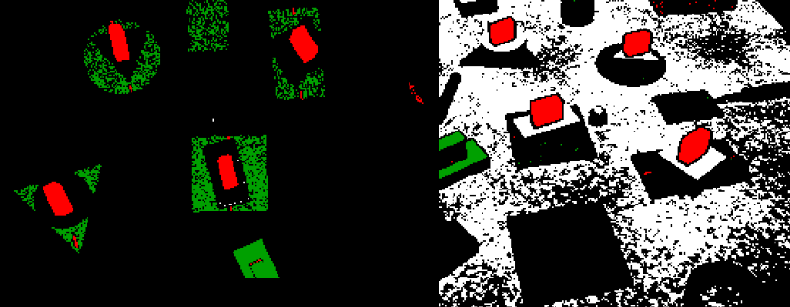

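View pics/crop.png

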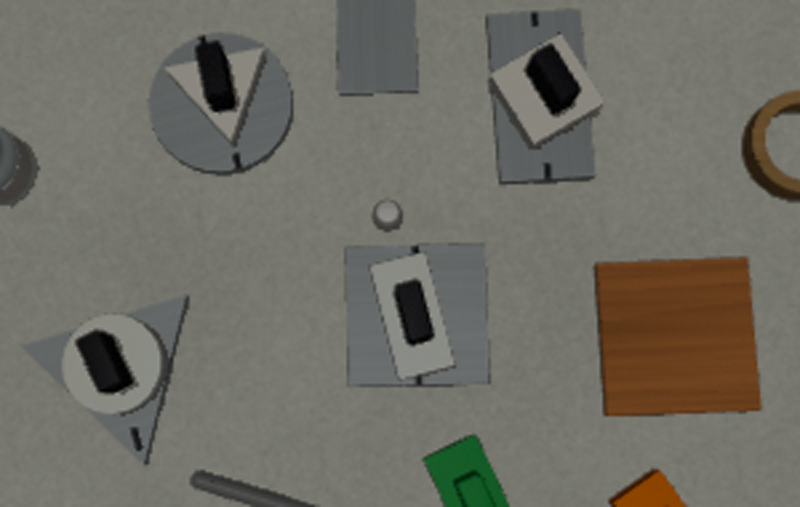

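Masks and crop (800x507) confirm the choice. Black bars are at crop (216,75) wedge, (553,78) square, (414,311) oblong and (105,361) round, all on white blocks. The wedge base's marked −x corner is at (147,463). Now the measurements.

```bash
cat >> h.py <<'E'
def comps(m,lo,hi):
    n,l,s,ce=cv2.connectedComponentsWithStats(m.astype(np.uint8),connectivity=4)
    return [(s[i,4],ce[i],(l==i)) for i in range(1,n) if lo<=s[i,4]<=hi]
def plates(c):
    f=cv2.medianBlur(c["frame"],3).astype(int); m=(f[...,0]<111)
    out=[]
    for q in cv2.findContours(m.astype(np.uint8),cv2.RETR_EXTERNAL,cv2.CHAIN_APPROX_NONE)[0]:
        if cv2.contourArea(q)<600: continue
        h=cv2.convexHull(q); M=cv2.moments(h); ce=(M["m10"]/M["m00"],M["m01"]/M["m00"])
        P=cast(c,h[:,0],8)[:,:2].astype(np.float32); r=cv2.minAreaRect(P); t=cv2.minEnclosingTriangle(P.reshape(-1,1,2))
        out.append((ce,cast(c,ce,6)[0,:2],r,t[0],t[1]))
    return out
E
python3 - <<'E'
from h import *
np.set_printoptions(precision=1,suppress=True)
d=pickle.load(open("c0.pkl","rb"))
for n,c in d.items():
    m=masks(c)["black"] if n=="top" else c["frame"].max(2)<45
    for a,ce,l in comps(m,80,700):
        w=cast(c,ce,48)[0]
        if not(330<w[0]<750 and abs(w[1])<250): continue
        ys,xs=np.nonzero(l); P=cast(c,np.c_[xs,ys],48)[:,:2]
        ev=np.linalg.eigh(np.cov(P.T))[1][:,1]
        print(n,"bar",a,ce,w,"ang",np.degrees(np.arctan(ev[1]/ev[0])))
c=d["top"]
print("marks")
for a,ce,l in comps((c["frame"].max(2)<62),3,40): 
    w=cast(c,ce,10)[0,:2]
    if 380<w[0]<720 and abs(w[1])<230: print(a,ce,w)
for ce,w,r,ta,t in plates(c):
    if 380<w[0]<720 and abs(w[1])<250: print("plate",np.array(ce),w,np.array(r[0]),np.array(r[1]),r[2],ta); 
for k,(p) in dict(obl=[(371,268),(425,253),(455,365),(402,379)],sq=[(490,79),(560,36),(602,103),(536,146)],wdg=[(166,68),(266,48),(232,143)],wbase=[(24,346),(188,296),(147,463)]).items():
    P=cast(c,np.array(p)/2.667+(120,80)-.3,10 if k=="wbase" else 30)[:,:2]
    e=np.roll(P,-1,0)-P
    print(k,P.mean(0),np.hypot(*e.T),np.degrees(np.arctan2(e[:,1],e[:,0])))
E
```

```text
top bar 257 [200.4 108.1] [661.  143.8  48. ] ang 15.968168678673132
top bar 303 [326.9 109.4] [ 662.3 -113.8   48. ] ang 23.01250626945979
top bar 224 [274.8 196.8] [481.8  -9.9  48. ] ang 14.253855173936769
top bar 295 [158.8 215.4] [441.2 217.6  48. ] ang 32.85593368114927
side bar 230 [222.6 150.7] [440.8 215.5  48. ] ang 76.18690706673087
side bar 248 [314.6 158.7] [659.6 141.   48. ] ang 58.91924539190125
side bar 351 [253.1 204.8] [481.6 -11.6  48. ] ang 66.20268448466257
side bar 351 [354.  228.6] [ 661.4 -115.5   48. ] ang 48.03420158896187
marks
3 [217.7 104.7] [682.9 113.7]
7 [215.4 111.4] [667.8 118.1]
10 [305.3 113.8] [665.5 -74.7]
3 [214. 116.] [657.6 120.8]
3 [251. 115.] [661.   41.5]
4 [211.8 122. ] [644.3 125.2]
7 [312.9 125.1] [640.7 -90.8]
10 [209.9 127.4] [632.3 128.8]
7 [332.3 128.3] [ 634.4 -132.1]
7 [316. 130.] [630.1 -97.5]
3 [208. 133.] [620.  132.4]
3 [318.3 133.7] [ 622.2 -102.4]
4 [321.2 134.8] [ 619.9 -108.6]
28 [208.8 141.5] [601.5 130.2]
4 [219.  138.5] [608.3 108.6]
6 [198.5 144. ] [595.7 151.8]
10 [312.5 148. ] [590.8 -90. ]
3 [267.7 164.7] [553.4   4
[... 503 characters left out ...]
9.8] [435.9 202. ] [ 53.3 134.9] 76.57386016845703 7958.078125
plate [373.3 205.7] [ 470.9 -216.9] [ 471.4 -216.1] [121.7 123. ] 3.2266786098480225 28394.953125
plate [275.9 197.6] [484.4 -14.1] [484.9 -13.9] [111.3 112.3] 1.1753063201904297 23449.654296875
plate [202.5 118.5] [653.  146.1] [652.9 146.8] [117.8 116.2] 1.5684431791305542 17597.328125
plate [322.7 116.2] [ 662.  -112.6] [ 662.8 -113.6] [144.7  86.6] 4.363333702087402 21344.75
obl [480.9 -10.4] [42.9 88.4 41.4 87.7] [ -73.4 -164.6  105.7   16.4]
sq [ 659.3 -112.8] [65.6 62.9 62.4 64.2] [ -56.8 -149.1  124.4   33.8]
wdg [659.2 142. ] [80.1 80.9 80.5] [-77.4 162.7  42.1]
wbase [438.6 216.2] [132.9 132.1 133.4] [-71.9 168.5  48.6]
```

```bash
cat > t.py <<'E'
import sys; from h import *
def go(x,y,z,yaw):
    s=arm.read_state(); R=s["tcp_rot"]; d=R.T@(np.array([x,y,z])-s["tool_pos"])/25
    a=np.radians(yaw); T=np.array([[np.cos(a),np.sin(a),0],[np.sin(a),-np.cos(a),0],[0,0,-1.]])
    r=np.degrees(cv2.Rodrigues(R.T@T)[0][:,0])/5
    print("t%.2f"%s["clock"],"pos",s["tool_pos"].round(1),"w%.3f"%s["width"],"row",d.round(3).tolist()+r.round(3).tolist())
if __name__=="__main__": go(*map(float,sys.argv[1:5]))
E
python3 t.py 660.3 142.4 130 12.5
python3 - <<'E'
from h import *
c=pickle.load(open("c0.pkl","rb"))["top"]
f=c["frame"][:,:,::-1]
a=cv2.resize(f[192:236,135:183],None,fx=8,fy=8,interpolation=cv2.INTER_CUBIC)
b=cv2.resize(f[88:132,300:348],None,fx=8,fy=8,interpolation=cv2.INTER_CUBIC)
cv2.imwrite("pics/z1.png",np.clip(np.hstack([a,b]).astype(float)*2.0,0,255).astype(np.uint8))
E
```

```text
t0.10 pos [ 173.7 -600.   213.4] w0.995 row [26.952, -23.109, 3.364, -0.013, -0.001, 0.729]
```

View pics/z1.png

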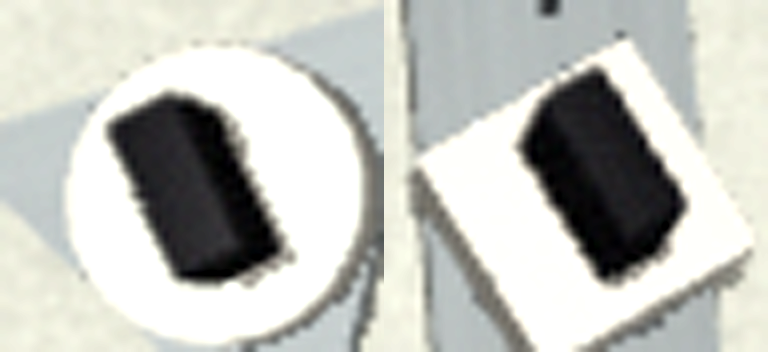

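The zoom shows the round former's bar edge running (108,130)→(180,278), about 26° yaw. The square bar edge is at about 33°. Now I move over the wedge.

```bash
python3 -m pendant '[[[26.95,-23.11,1.5,0,0,0.73,60],[26.95,-23.11,1.5,0,0,0.73,60],[26.95,-23.11,1.5,0,0,0.73,60],[26.95,-23.11,1.5,0,0,0.73,60],[26.95,-23.11,1.5,0,0,0.73,60],[26.95,-23.11,1.5,0,0,0.73,60],[26.95,-23.11,1.5,0,0,0.73,60],[26.95,-23.11,1.5,0,0,0.73,60],[26.95,-23.11,1.5,0,0,0.73,60],[26.95,-23.11,1.5,0,0,0.73,60],[26.95,-23.11,1.5,0,0,0.73,60],[26.95,-23.11,1.5,0,0,0.73,60]]]' 30; python3 t.py 660.3 142.4 36 12.5
```

```text
clock: 1.6
tool_pos: [585.3, 28.4, 182.0]
tcp_rot: [[0.976, 0.217, -0.0], [0.217, -0.976, -0.0], [-0.0, 0.0, -1.0]]
ft_force: [0.7, -1.1, -0.5]
width: 0.66
t1.60 pos [585.3  28.4 182. ] w0.660 row [3.918, -3.803, 5.839, 0.001, 0.003, 0.002]
```

```bash
python3 -m pendant '[[[0,0,0,0,0,0,60],[0,0,0,0,0,0,60]]]'; python3 t.py 660.3 142.4 36 12.5
```

```text
clock: 1.85
tool_pos: [584.0, 26.3, 181.8]
tcp_rot: [[0.976, 0.217, -0.001], [0.217, -0.976, -0.0], [-0.001, -0.0, -1.0]]
ft_force: [-0.1, -0.3, -1.0]
width: 0.657
t1.85 pos [584.   26.3 181.8] w0.657 row [3.994, -3.87, 5.829, -0.001, 0.013, 0.008]
```

```bash
python3 -m pendant '[[[3.99,-3.87,0,0,0,0,60],[3.99,-3.87,0,0,0,0,60],[3.99,-3.87,0,0,0,0,60],[3.99,-3.87,0,0,0,0,60],[3.99,-3.87,2,0,0,0,60],[3.99,-3.87,4,0,0,0,60],[3.99,-3.87,5,0,0,0,60],[3.99,-3.87,5.5,0,0,0,60],[3.99,-3.87,5.83,0,0,0,60],[3.99,-3.87,5.83,0,0,0,60]]]' 30; python3 - <<'E'
from h import *
import cv2
for n in("top","side"):
    c=arm.capture(n);f=c["frame"][:,:,::-1]
    p=proj(c,[660,142,40])[0].astype(int); x,y=max(p[0]-60,0),max(p[1]-60,0)
    cv2.imwrite(f"pics/g_{n}.png",cv2.resize(f[y:y+120,x:x+120],(400,400),interpolation=cv2.INTER_CUBIC))
cv2.imwrite("pics/g.png",np.hstack([cv2.imread("pics/g_top.png"),cv2.imread("pics/g_side.png")]))
E
python3 t.py 660.3 142.4 36 12.5
```

```text
clock: 3.1
tool_pos: [661.2, 141.9, 37.0]
tcp_rot: [[0.976, 0.216, 0.0], [0.216, -0.976, -0.0], [0.0, 0.0, -1.0]]
ft_force: [0.5, 0.7, 0.4]
width: 0.657
t3.20 pos [661.5 142.3  37.5] w0.654 row [-0.047, -0.014, 0.062, 0.001, -0.016, -0.002]
```

View pics/g.png

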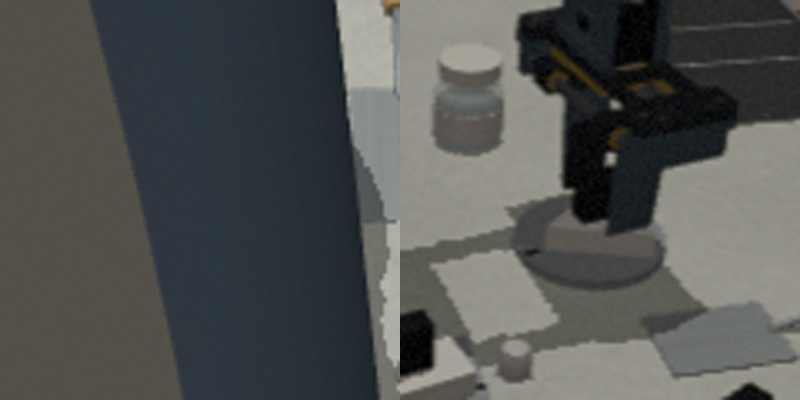

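The side view (right half) shows the two fingers straddling the wedge's bar at about (610,190). I close, then lift.

```bash
python3 -m pendant '[[[0,0,0,0,0,0,10],[0,0,0,0,0,0,10],[0,0,0,0,0,0,10],[0,0,0,0,0,0,10],[0,0,0,0,0,0,10],[0,0,0,0,0,0,10],[0,0,-1,0,0,0,10],[0,0,-2,0,0,0,10],[0,0,-2.5,0,0,0,10],[0,0,-2.5,0,0,0,10]]]' 30; python3 t.py 471 -216.5 100 12.5
```

```text
clock: 4.45
tool_pos: [661.3, 142.4, 99.4]
tcp_rot: [[0.976, 0.216, 0.001], [0.216, -0.976, 0.0], [0.001, 0.0, -1.0]]
ft_force: [-0.5, -0.0, -4.4]
width: 0.219
t4.45 pos [661.3 142.4  99.4] w0.219 row [-10.538, 12.37, -0.033, 0.001, -0.011, -0.0]
```

```bash
python3 -m pendant '[[[-4,4.7,-0.6,0,0,0,10],[-6.5,7.7,-0.6,0,0,0,10],[-9,10.6,-0.6,0,0,0,10],[-10.54,12.37,-0.6,0,0,0,10],[-10.54,12.37,-0.6,0,0,0,10],[-10.54,12.37,-0.6,0,0,0,10],[-10.54,12.37,-0.6,0,0,0,10],[-10.54,12.37,-0.6,0,0,0,10],[-10.54,12.37,-0.6,0,0,0,10],[-10.54,12.37,-0.6,0,0,0,10],[-10.54,12.37,-0.6,0,0,0,10]]]'; python3 t.py 471 -216.5 38 12.5
```

```text
clock: 5.82
tool_pos: [470.9, -215.8, 113.8]
tcp_rot: [[0.976, 0.218, -0.0], [0.218, -0.976, 0.0], [-0.0, -0.0, -1.0]]
ft_force: [-0.3, 0.8, -3.0]
width: 0.217
t5.83 pos [ 470.9 -215.8  113.8] w0.217 row [-0.003, 0.03, 3.034, -0.003, 0.002, 0.013]
```

```bash
python3 -m pendant '[[[0,0,1.5,0,0,0,10],[0,0,2.5,0,0,0,10],[0,0,2.85,0,0,0,10],[0,0,2.97,0,0,0,10],[0,0,3.03,0,0,0,10],[0,0,3.03,0,0,0,10]]]'; python3 t.py 471 -216.5 38 12.5
```

```text
clock: 6.58
tool_pos: [471.0, -216.7, 38.9]
tcp_rot: [[0.976, 0.216, 0.001], [0.216, -0.976, -0.001], [0.001, 0.001, -1.0]]
ft_force: [0.7, 1.0, -3.0]
width: 0.219
t6.58 pos [ 471.  -216.7   38.9] w0.219 row [0.001, -0.009, 0.034, 0.008, -0.009, -0.001]
```

```bash
python3 -m pendant '[[[0,0,0.05,0,0,0,10],[0,0,0.09,0,0,0,10],[0,0,0.09,0,0,0,10]]]'; python3 t.py 471 -216.5 38 12.5
```

```text
clock: 6.95
tool_pos: [470.8, -216.7, 36.5]
tcp_rot: [[0.976, 0.216, 0.001], [0.216, -0.976, -0.0], [0.0, 0.0, -1.0]]
ft_force: [-1.8, 0.9, 8.5]
width: 0.214
t6.95 pos [ 470.8 -216.7   36.5] w0.214 row [0.008, -0.005, -0.06, 0.005, -0.005, -0.002]
```

Contact felt (8.5 N). I release and head for the round former.

```bash
python3 -m pendant '[[[0,0,0,0,0,0,60],[0,0,0,0,0,0,60],[0,0,0,0,0,0,60],[0,0,0,0,0,0,60],[0,0,-1.5,0,0,0,60],[0,0,-3.5,0,0,0,60],[0,0,-4,0,0,0,60],[0,0,-4,0,0,0,60]]]'; python3 t.py 441 216.5 136 26
```

```text
clock: 7.95
tool_pos: [470.9, -216.7, 136.4]
tcp_rot: [[0.976, 0.216, 0.001], [0.216, -0.976, -0.001], [0.001, 0.001, -1.0]]
ft_force: [0.4, 0.2, -0.3]
width: 0.66
t7.95 pos [ 470.9 -216.7  136.4] w0.660 row [2.58, -17.177, 0.002, 0.013, -0.011, -2.701]
```

```bash
python3 -m pendant '[[[0.4,-2.5,0,0,0,-0.9,60],[0.8,-5,0,0,0,-1.8,60],[2.58,-17.18,0,0,0,-2.7,60],[2.58,-17.18,0,0,0,-2.7,60],[2.58,-17.18,0,0,0,-2.7,60],[2.58,-17.18,0,0,0,-2.7,60],[2.58,-17.18,0,0,0,-2.7,60],[2.58,-17.18,0,0,0,-2.7,60],[2.58,-17.18,0,0,0,-2.7,60],[2.58,-17.18,0,0,0,-2.7,60],[2.58,-17.18,0,0,0,-2.7,60],[2.58,-17.18,0,0,0,-2.7,60]]]'; python3 t.py 441 216.5 37 26
python3 - <<'E'
from h import *
c=arm.capture("side"); pickle.dump(c,open("s1.pkl","wb"))
f=c["frame"][:,:,::-1]
cv2.imwrite("pics/s1.png",cv2.resize(f[90:350,120:440],(800,600),interpolation=cv2.INTER_CUBIC))
E
```

```text
clock: 9.45
tool_pos: [440.9, 216.1, 136.0]
tcp_rot: [[0.899, 0.437, 0.0], [0.437, -0.899, 0.0], [0.0, -0.0, -1.0]]
ft_force: [0.2, -0.3, 0.6]
width: 0.658
t9.45 pos [440.9 216.1 136. ] w0.658 row [0.01, -0.011, 3.962, -0.0, -0.0, -0.015]
```

View pics/s1.png

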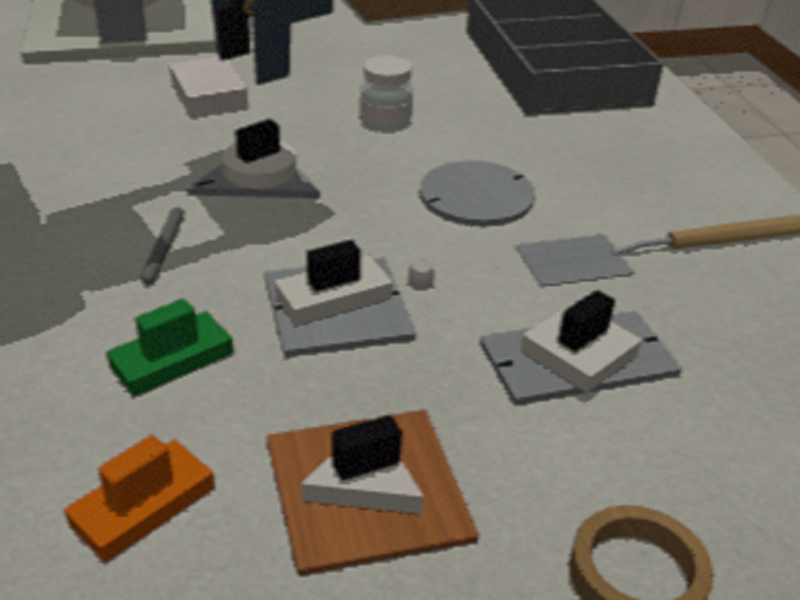

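The side view shows the wedge flat on the board (362,470). The round base is empty, with both marks visible at (433,200) and (518,178). I grasp the round former.

```bash
python3 -m pendant '[[[0.01,-0.01,2,0,0,0,60],[0.01,-0.01,3.2,0,0,0,60],[0.01,-0.01,3.8,0,0,0,60],[0.01,-0.01,3.96,0,0,0,60],[0.01,-0.01,3.96,0,0,0,10],[0.01,-0.01,3.96,0,0,0,10],[0.01,-0.01,3.96,0,0,0,10],[0.01,-0.01,3.96,0,0,0,10],[0.01,-0.01,3.96,0,0,0,10],[0.01,-0.01,3.96,0,0,0,10]]]'; python3 -m pendant '[[[0,0,-1,0,0,0,10],[0,0,-2.5,0,0,0,10],[0,0,-3.5,0,0,0,10],[0,0,-3.5,0,0,0,10]]]'
python3 - <<'E'
from h import *
np.set_printoptions(precision=1,suppress=True)
c=pickle.load(open("s1.pkl","rb"))
f=c["frame"].astype(int)
P=cast(c,np.array([(433,200),(518,178)])/2.5+(120,90)-.3,10)[:,:2]; v=P[1]-P[0]; print("click",P,P.mean(0),np.degrees(np.arctan2(v[1],v[0])))
for a,ce,l in comps(f.max(2)<80,3,60):
    w=cast(c,ce,10)[0,:2]
    if np.hypot(*(w-(653,146)))<70: print(a,ce,w)
# plate outline
m=(cv2.medianBlur(c["frame"],3).max(2)<132).astype(np.uint8)
for q in cv2.findContours(m,cv2.RETR_EXTERNAL,cv2.CHAIN_APPROX_NONE)[0]:
    if cv2.contourArea(q)<300: continue
    P=cast(c,q[:,0],10)[:,:2]
    if np.hypot(*(P.mean(0)-(653,146)))<30: print(P.min(0),P.max(0),cv2.minEnclosingCircle(P.astype(np.float32)),cv2.fitEllipse(P.astype(np.float32)))
t=arm.capture("top"); pickle.dump(t,open("t1.pkl","wb")); cv2.imwrite("pics/t1.png",t["frame"][60:300,100:430,::-1])
E
python3 t.py 652.9 146.5 110 17.2
```

```text
clock: 10.75
tool_pos: [440.9, 217.1, 37.3]
tcp_rot: [[0.899, 0.438, 0.0], [0.438, -0.899, 0.0], [0.0, 0.0, -1.0]]
ft_force: [-0.6, 0.0, 6.6]
width: 0.216
clock: 11.25
tool_pos: [441.7, 217.4, 125.8]
tcp_rot: [[0.899, 0.438, 0.003], [0.438, -0.899, 0.001], [0.003, 0.0, -1.0]]
ft_force: [-1.3, -0.6, -1.9]
width: 0.213
click [[611.3 157.6]
 [709.3 183.6]] [660.3 170.6] 14.827591099677544
5 [326.8 166.4] [700.8 158.3]
[591.   73.5] [710.1 199.3] ((649.6507568359375, 137.0751953125), 64.35172271728516) ((650.398681640625, 136.4906005859375), (115.15289306640625, 124.75850677490234), 155.37069702148438)
t11.30 pos [441.  217.2 124.6] w0.217 row [6.379, 6.257, 0.593, 0.0, -0.012, 1.76]
```

View pics/t1.png

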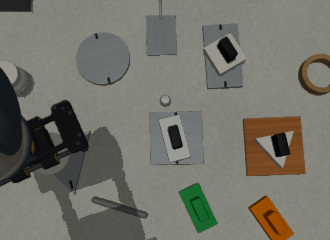

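The top crop shows the round base unobstructed at (103,57), with marks near (96,37) and (108,80). I measure it, plus the wedge base's mark.

```bash
cat >> h.py <<'E'
def base(c,C,rad,thr=70,pl=111):
    """marks (z=10) and outline of the plate about C"""
    f=c["frame"].astype(int); ms=[]
    for a,ce,l in comps(f.max(2)<thr,4,60):
        w=cast(c,ce,10)[0,:2]
        if np.hypot(*(w-C))<rad: print(" mark",a,ce.round(1),w.round(1))
    for ce,w,r,ta,t in plates(c):
        if np.hypot(*(w-C))<25: print(" plate",w.round(1),np.round(r[0],1),np.round(r[1],1),round(r[2],1))
E
python3 - <<'E'
from h import *
t=pickle.load(open("t1.pkl","rb")); s=pickle.load(open("s1.pkl","rb"))
base(t,(653,146),62)
print("side"); P=cast(s,np.array([(433/2.5,200/2.308),(518/2.5,178/2.308)])+(120,90)-.3,10)[:,:2]; v=P[1]-P[0]; print(P,P.mean(0),np.degrees(np.arctan2(v[1],v[0])))
base(s,(653,146),62,85)
E
```

```text
mark 14 [195.9  95.6] [702.6 161.4]
 mark 28 [208.8 141.5] [601.5 130.2]
 mark 4 [219.  138.5] [608.3 108.6]
 mark 5 [198. 144.] [595.6 152.8]
 plate [652.3 145.7] [651.8 145.7] [115.4 114.3] 0.9
side
[[604.04695962 128.82704704]
 [700.4479645  156.40762548]] [652.24746206 142.61733626] 15.965963575052152
 mark 5 [326.8 166.4] [700.8 158.3]
```

```bash
cat >> h.py <<'E'
def bar(c,C,n,rad=40):
    m=masks(c)["black"] if n=="top" else c["frame"].max(2)<45
    for a,ce,l in comps(m,80,700):
        w=cast(c,ce,48)[0,:2]
        if np.hypot(*(w-C))<rad: print(n,"bar",a,w.round(1)); return w
E
python3 - <<'E'
from h import *
bar(pickle.load(open("t1.pkl","rb")),(471,-217),"top");bar(pickle.load(open("s1.pkl","rb")),(471,-217),"side")
E
```

```text
top bar 313 [ 470.  -217.3]
side bar 559 [ 469.6 -217.8]
```

```bash
python3 t.py 652 145 124 17.15
```

```text
t11.30 pos [441.  217.2 124.6] w0.217 row [6.321, 6.295, 0.033, 0.0, -0.012, 1.77]
```

```bash
python3 -m pendant '[[[3.5,3.5,0,0,0,0.9,10],[5,5,0,0,0,1.4,10],[6,6,0,0,0,1.77,10],[6.32,6.3,0,0,0,1.77,10],[6.32,6.3,0,0,0,1.77,10],[6.32,6.3,0,0,0,1.77,10],[6.32,6.3,1.5,0,0,1.77,10],[6.32,6.3,2.8,0,0,1.77,10],[6.32,6.3,3.3,0,0,1.77,10],[6.32,6.3,3.3,0,0,1.77,10],[6.32,6.3,3.3,0,0,1.77,10]]]';  python3 t.py 652 145 37 17.15
```

```text
clock: 12.68
tool_pos: [652.5, 145.1, 43.3]
tcp_rot: [[0.955, 0.295, 0.002], [0.295, -0.955, 0.0], [0.002, 0.0, -1.0]]
ft_force: [0.3, 0.1, -2.0]
width: 0.221
t12.68 pos [652.5 145.1  43.3] w0.221 row [-0.02, -0.003, 0.251, 0.003, -0.02, 0.002]
```

```bash
python3 -m pendant '[[[-0.02,0,0.12,0,0,0,10],[-0.02,0,0.2,0,0,0,10],[-0.02,0,0.25,0,0,0,10],[-0.02,0,0.25,0,0,0,10]]]';  python3 t.py 652 145 37 17.15
```

```text
clock: 13.18
tool_pos: [651.6, 144.7, 37.3]
tcp_rot: [[0.956, 0.295, 0.001], [0.295, -0.956, 0.0], [0.001, 0.0, -1.0]]
ft_force: [-6.8, -1.8, 18.3]
width: 0.218
t13.18 pos [651.6 144.7  37.3] w0.218 row [0.019, -0.009, 0.01, 0.002, -0.011, -0.001]
```

```bash
python3 -m pendant '[[[0,0,0,0,0,0,60],[0,0,0,0,0,0,60],[0,0,0,0,0,0,60],[0,0,0,0,0,0,60],[0,0,-1.5,0,0,0,60],[0,0,-3.5,0,0,0,60],[0,0,-4,0,0,0,60],[0,0,-4,0,0,0,60]]]'; python3 t.py 470.8 -216.7 136 12.5
```

```text
clock: 14.18
tool_pos: [651.7, 144.7, 136.2]
tcp_rot: [[0.956, 0.295, 0.001], [0.295, -0.956, 0.0], [0.001, 0.0, -1.0]]
ft_force: [0.3, 0.5, 0.4]
width: 0.655
t14.18 pos [651.7 144.7 136.2] w0.655 row [-11.174, 11.68, -0.003, 0.002, -0.014, 0.929]
```

```bash
python3 -m pendant '[[[-4,4.2,0,0,0,0.93,60],[-6.5,6.8,0,0,0,0.93,60],[-9,9.4,0,0,0,0.93,60],[-11.17,11.68,0,0,0,0.93,60],[-11.17,11.68,0,0,0,0.93,60],[-11.17,11.68,0,0,0,0.93,60],[-11.17,11.68,0,0,0,0.93,60],[-11.17,11.68,0,0,0,0.93,60],[-11.17,11.68,0,0,0,0.93,60],[-11.17,11.68,0,0,0,0.93,60],[-11.17,11.68,0,0,0,0.93,60]]]';  python3 t.py 470.8 -216.7 37 12.5
python3 - <<'E'
from h import *
t=arm.capture("top"); s=arm.capture("side"); pickle.dump((t,s),open("p2.pkl","wb"))
bar(t,(652,145),"top");bar(s,(652,145),"side")
cv2.imwrite("pics/t2.png",cv2.resize(t["frame"][70:270,120:320,::-1],(600,600),interpolation=cv2.INTER_CUBIC))
# white disc outline
for c,n in((t,"top"),):
    f=cv2.medianBlur(c["frame"],3).astype(int)
    m=((f[...,0]>118)&(np.hypot(*(np.indices(f.shape[:2])[::-1]-proj(c,[652,145,30])[0][:,None,None]))<28)).astype(np.uint8)
    q=cv2.convexHull(max(cv2.findContours(m,0,1)[0],key=cv2.contourArea)); M=cv2.moments(q); print(n,"disc",cast(c,(M["m10"]/M["m00"],M["m01"]/M["m00"]),20),cv2.minEnclosingCircle(cast(c,q[:,0],20)[:,:2].astype(np.float32)))
print("wedge base"); base(t,(438.6,216),75); base(s,(438.6,216),75,85)
P=cast(t,np.array([(24,346),(188,296),(147,463)])/2.667+(120,80)-.3,10)
print("round");base(t,(652,145),62); base(s,(652,145),62,85)
E
```

```text
clock: 15.55
tool_pos: [470.9, -216.0, 135.6]
tcp_rot: [[0.976, 0.218, -0.0], [0.218, -0.976, 0.0], [-0.0, -0.0, -1.0]]
ft_force: [-0.3, -0.7, -0.2]
width: 0.657
t15.55 pos [ 470.9 -216.   135.6] w0.657 row [-0.01, 0.028, 3.944, -0.002, 0.002, 0.013]
top bar 243 [652.3 145.2]
side bar 236 [651.6 142.5]
top disc [[654.59413103 147.03928167  20.        ]] ((655.4894409179688, 147.19302368164062), 38.39397048950195)
wedge base
 mark 4 [189.  195.5] [485.4 167.4]
 mark 17 [159.6 202.6] [469.4 228.1]
 mark 4 [186.  206.5] [462.3 172.7]
 mark 4 [185.  210.5] [454.  174.4]
 mark 28 [181.7 224.2] [425.6 180.1]
 mark 4 [178.  238.5] [396.2 186.4]
 mark 23 [170.8 244. ] [384.8 200.7]
 mark 4 [177.  242.5] [388.  188.1]
 mark 7 [175. 251.] [370.7 191.4]
 plate [438.  216.9] [441.8 233.8] [115. 132.] 78.3
 mark 11 [201.6 168.8] [384.1 199.1]
round
 mark 15 [195.9  95.7] [702.4 161.5]
 mark 43 [215.7 127.4] [632.6 116.3]
 mark 4 [224.5 133. ] [620.5  97.2]
 mark 11 [203.  134.6] [616.2 142.9]
 mark 31 [208.6 141.5] [601.4 130.4]
 mark 4 [219.  138.5] [608.3 108.6]
 mark 7 [199. 144.] [595.7 150.7]
 plate [652.7 145.7] [652.9 145.7] [117.7 114.1] 1.6
```

View pics/t2.png

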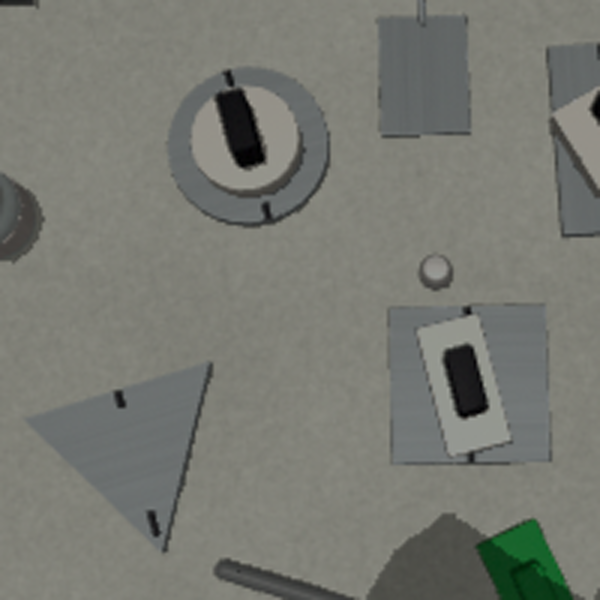

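The view shows the round former centred on the round base: bar at (241,128), in line with marks (229,77) and (266,211). The wedge base is empty with marks (119,399) and (153,523). Now I regrasp the wedge.

```bash
python3 -m pendant '[[[0,0.03,2,0,0,0,60],[0,0.03,3.2,0,0,0,60],[0,0.03,3.8,0,0,0,60],[0,0.03,3.94,0,0,0,60],[0,0.03,3.94,0,0,0,10],[0,0.03,3.94,0,0,0,10],[0,0.03,3.94,0,0,0,10],[0,0.03,3.94,0,0,0,10],[0,0.03,3.94,0,0,0,10],[0,0.03,3.94,0,0,0,10]]]'; python3 -m pendant '[[[0,0,-1,0,0,0,10],[0,0,-2.5,0,0,0,10],[0,0,-3.5,0,0,0,10],[0,0,-3.5,0,0,0,10],[0,0,-3.5,0,0,0,10]]]'; python3 t.py 439 216.7 124.5 18
```

```text
clock: 16.9
tool_pos: [470.9, -217.5, 37.5]
tcp_rot: [[0.976, 0.216, 0.0], [0.216, -0.976, -0.0], [0.0, 0.0, -1.0]]
ft_force: [-0.7, 0.1, 5.6]
width: 0.216
clock: 17.52
tool_pos: [470.3, -217.2, 123.9]
tcp_rot: [[0.976, 0.216, -0.001], [0.216, -0.976, 0.001], [-0.001, -0.001, -1.0]]
ft_force: [0.1, -0.3, -3.3]
width: 0.219
t17.52 pos [ 470.3 -217.2  123.9] w0.219 row [2.532, -17.214, -0.012, -0.01, 0.009, -1.101]
```

```bash
python3 -m pendant '[[[0.4,-2.5,0,0,0,-0.5,10],[0.75,-5,0,0,0,-1.1,10],[1.1,-7.5,0,0,0,-1.1,10],[1.5,-10,0,0,0,-1.1,10],[1.84,-12.5,0,0,0,-1.1,10],[2.2,-15,0,0,0,-1.1,10],[2.53,-17.21,0,0,0,-1.1,10],[2.53,-17.21,0,0,0,-1.1,10],[2.53,-17.21,0,0,0,-1.1,10],[2.53,-17.21,1.5,0,0,-1.1,10],[2.53,-17.21,2.8,0,0,-1.1,10],[2.53,-17.21,3.2,0,0,-1.1,10]]]';  python3 -m pendant '[[[0,0,0,0,0,0,10],[0,0,0,0,0,0,10]]]'; python3 t.py 439 216.7 37 18
```

```text
clock: 19.02
tool_pos: [438.5, 214.6, 43.1]
tcp_rot: [[0.952, 0.307, -0.003], [0.307, -0.952, -0.001], [-0.004, 0.0, -1.0]]
ft_force: [-0.0, 0.6, -2.8]
width: 0.218
clock: 19.27
tool_pos: [440.1, 216.2, 45.7]
tcp_rot: [[0.951, 0.308, 0.001], [0.308, -0.951, 0.0], [0.001, -0.0, -1.0]]
ft_force: [-0.3, 0.2, -3.1]
width: 0.218
t19.27 pos [440.1 216.2  45.7] w0.218 row [-0.037, -0.034, 0.348, -0.0, -0.016, -0.007]
```

```bash
python3 -m pendant '[[[-0.04,-0.03,0.2,0,0,0,10],[-0.04,-0.03,0.29,0,0,0,10],[-0.04,-0.03,0.33,0,0,0,10],[-0.04,-0.03,0.33,0,0,0,10],[-0.04,-0.03,0.33,0,0,0,10]]]';  python3 t.py 439 216.7 37 18; python3 -c "
from h import *;print(arm.read_state()['ft_force'])"
```

```text
clock: 19.9
tool_pos: [438.3, 216.8, 37.5]
tcp_rot: [[0.951, 0.309, 0.001], [0.309, -0.951, 0.0], [0.001, 0.0, -1.0]]
ft_force: [-4.5, -2.1, 23.6]
width: 0.218
t19.90 pos [438.3 216.8  37.5] w0.218 row [0.026, 0.012, 0.019, 0.0, -0.009, 0.002]
[-4.53970057 -2.09917921 23.55541024]
```

```bash
python3 -m pendant '[[[0,0,-0.05,0,0,0,60],[0,0,-0.05,0,0,0,60],[0,0,-0.05,0,0,0,60],[0,0,-0.05,0,0,0,60],[0,0,-1.5,0,0,0,60],[0,0,-3.5,0,0,0,60],[0,0,-4,0,0,0,60],[0,0,-4,0,0,0,60]]]'; python3 t.py 661.9 -114.7 136 33
```

```text
clock: 20.9
tool_pos: [438.5, 216.8, 136.8]
tcp_rot: [[0.951, 0.309, 0.001], [0.309, -0.951, 0.0], [0.001, -0.0, -1.0]]
ft_force: [-0.3, -0.2, -1.2]
width: 0.654
t20.90 pos [438.5 216.8 136.8] w0.654 row [4.401, 15.372, 0.035, 0.001, -0.015, -3.001]
```

```bash
python3 -m pendant '[[[0.7,2.4,0,0,0,-1,60],[1.4,4.8,0,0,0,-2,60],[2.1,7.2,0,0,0,-3,60],[2.8,9.6,0,0,0,-3,60],[3.5,12,0,0,0,-3,60],[4.1,14.2,0,0,0,-3,60],[4.4,15.37,0,0,0,-3,60],[4.4,15.37,0,0,0,-3,60],[4.4,15.37,0,0,0,-3,60],[4.4,15.37,0,0,0,-3,60]]]'; python3 t.py 661.9 -114.7 37 33
python3 - <<'E'
from h import *
t=arm.capture("top"); s=arm.capture("side"); pickle.dump((t,s),open("p3.pkl","wb"))
bar(t,(438,216),"top");bar(s,(438,216),"side")
cv2.imwrite("pics/t3.png",cv2.resize(t["frame"][180:260,120:220,::-1],(600,480),interpolation=cv2.INTER_CUBIC))
E
```

```text
clock: 22.15
tool_pos: [660.9, -113.7, 135.9]
tcp_rot: [[0.838, 0.545, -0.001], [0.545, -0.838, 0.0], [-0.001, -0.001, -1.0]]
ft_force: [-0.1, -0.0, 0.4]
width: 0.662
t22.15 pos [ 660.9 -113.7  135.9] w0.662 row [0.014, 0.061, 3.956, -0.012, 0.009, 0.01]
side bar 228 [437.6 214.9]
```

View pics/t3.png

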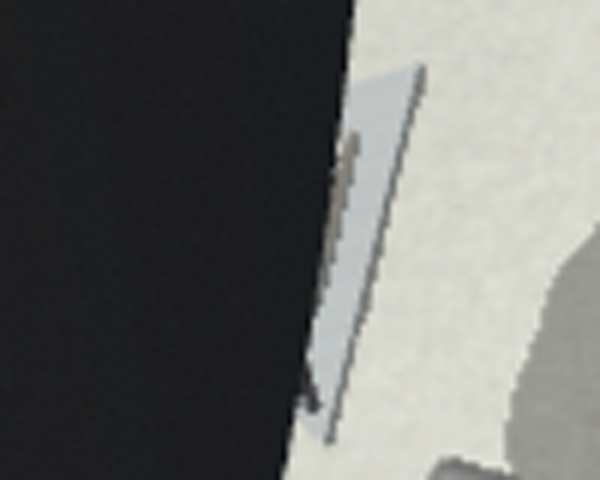

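The arm hides the wedge base in this view, so I'll check it later. Next I grasp the square former.

```bash
python3 -m pendant '[[[0.01,0.05,2,0,0,0,60],[0.01,0.05,3.2,0,0,0,60],[0.01,0.05,3.8,0,0,0,60],[0.01,0.05,3.96,0,0,0,60],[0.01,0.05,3.96,0,0,0,10],[0.01,0.05,3.96,0,0,0,10],[0.01,0.05,3.96,0,0,0,10],[0.01,0.05,3.96,0,0,0,10],[0.01,0.05,3.96,0,0,0,10],[0.01,0.05,3.96,0,0,0,10]]]'; python3 -m pendant '[[[0,0,-1,0,0,0,10],[0,0,-2.5,0,0,0,10],[0,0,-3.5,0,0,0,10],[0,0,-3.5,0,0,0,10],[0,0,-3.5,0,0,0,10]]]'; python3 t.py 471 -216.5 124.5 3
```

```text
clock: 23.5
tool_pos: [662.4, -115.6, 37.8]
tcp_rot: [[0.839, 0.545, -0.0], [0.545, -0.839, 0.0], [0.0, -0.0, -1.0]]
ft_force: [-2.2, 1.9, 5.9]
width: 0.218
clock: 24.12
tool_pos: [661.8, -115.5, 123.7]
tcp_rot: [[0.839, 0.545, -0.002], [0.545, -0.839, 0.0], [-0.001, -0.001, -1.0]]
ft_force: [-0.3, -0.2, -3.6]
width: 0.216
t24.12 pos [ 661.8 -115.5  123.7] w0.216 row [-8.601, -0.769, -0.021, -0.01, 0.017, 5.999]
```

```bash
python3 -m pendant '[[[-2.4,-0.2,0,0,0,2,10],[-4.8,-0.4,0,0,0,4,10],[-7.2,-0.7,0,0,0,6,10],[-8.6,-0.77,0,0,0,6,10],[-8.6,-0.77,0,0,0,6,10],[-8.6,-0.77,0,0,0,6,10],[-8.6,-0.77,1.5,0,0,6,10],[-8.6,-0.77,2.8,0,0,6,10],[-8.6,-0.77,3.2,0,0,6,10],[-8.6,-0.77,3.2,0,0,6,10],[-8.6,-0.77,3.2,0,0,6,10]]]'; python3 t.py 471 -216.5 37.2 3
```

```text
clock: 25.5
tool_pos: [472.5, -216.8, 45.9]
tcp_rot: [[0.999, 0.053, 0.001], [0.053, -0.999, -0.001], [0.001, 0.001, -1.0]]
ft_force: [0.4, 0.0, -2.7]
width: 0.22
t25.50 pos [ 472.5 -216.8   45.9] w0.220 row [-0.059, -0.016, 0.349, 0.009, -0.014, 0.003]
```

```bash
python3 -m pendant '[[[-0.05,0,0.2,0,0,0,10],[-0.05,0,0.29,0,0,0,10],[-0.05,0,0.33,0,0,0,10],[-0.05,0,0.33,0,0,0,10],[-0.05,0,0.33,0,0,0,10]]]'; python3 -m pendant '[[[0,0,-0.03,0,0,0,60],[0,0,-0.03,0,0,0,60],[0,0,-0.03,0,0,0,60],[0,0,-0.03,0,0,0,60],[0,0,-1.5,0,0,0,60],[0,0,-3.5,0,0,0,60],[0,0,-4,0,0,0,60],[0,0,-4,0,0,0,60]]]'; python3 t.py 481.7 -10.8 136 15.8
```

```text
clock: 26.12
tool_pos: [470.5, -216.8, 37.7]
tcp_rot: [[0.999, 0.052, 0.001], [0.052, -0.999, -0.0], [0.001, 0.0, -1.0]]
ft_force: [-5.1, 2.2, 20.4]
width: 0.219
clock: 27.12
tool_pos: [470.7, -216.8, 137.1]
tcp_rot: [[0.999, 0.052, 0.001], [0.052, -0.999, -0.001], [0.001, 0.001, -1.0]]
ft_force: [-0.6, 0.3, -0.2]
width: 0.654
t27.12 pos [ 470.7 -216.8  137.1] w0.654 row [0.87, -8.206, 0.039, 0.01, -0.012, -2.56]
```

Square parked. I take a picture from here (the oblong base and wedge base should be visible), then continue to the oblong.

```bash
python3 - <<'E'
from h import *
t=arm.capture("top"); s=arm.capture("side"); pickle.dump((t,s),open("p4.pkl","wb"))
for C in((438,216),(471,-217),(481.7,-10.8)): bar(t,C,"top");bar(s,C,"side")
print("obl base");base(t,(662,-113),75); base(s,(662,-113),75,85)
a=cv2.resize(t["frame"][180:260,120:200,::-1],(400,400),interpolation=cv2.INTER_CUBIC)
b=cv2.resize(t["frame"][75:155,280:360,::-1],(400,400),interpolation=cv2.INTER_CUBIC)
cv2.imwrite("pics/t4.png",np.hstack([a,b]))
E
python3 -m pendant '[[[0.2,-2,0,0,0,-1,60],[0.45,-4.4,0,0,0,-2,60],[0.7,-6.8,0,0,0,-2.56,60],[0.87,-8.2,0,0,0,-2.56,60],[0.87,-8.2,0,0,0,-2.56,60],[0.87,-8.2,0,0,0,-2.56,60],[0.87,-8.2,0,0,0,-2.56,60]]]'; python3 t.py 481.7 -10.8 37 15.8
```

```text
top bar 302 [438.6 217.3]
side bar 567 [ 471.  -217.5]
top bar 223 [481.9  -9.9]
obl base
 mark 14 [320.1  86.9] [ 726.2 -106.5]
 mark 45 [328.2 145.8] [ 596.1 -123.2]
 plate [ 662.3 -111.1] [ 662.7 -110.8] [143.3  77.9] 4.5
 mark 10 [380.  236.5] [ 725.9 -108. ]
 mark 28 [320.5 249. ] [ 596.5 -121.8]
clock: 28.1
tool_pos: [481.3, -11.7, 136.3]
tcp_rot: [[0.963, 0.271, -0.001], [0.271, -0.963, -0.0], [-0.001, -0.0, -1.0]]
ft_force: [-0.1, -0.5, 0.1]
width: 0.657
t28.10 pos [481.3 -11.7 136.3] w0.657 row [0.029, -0.031, 3.972, -0.002, 0.008, -0.015]
```

View pics/t4.png

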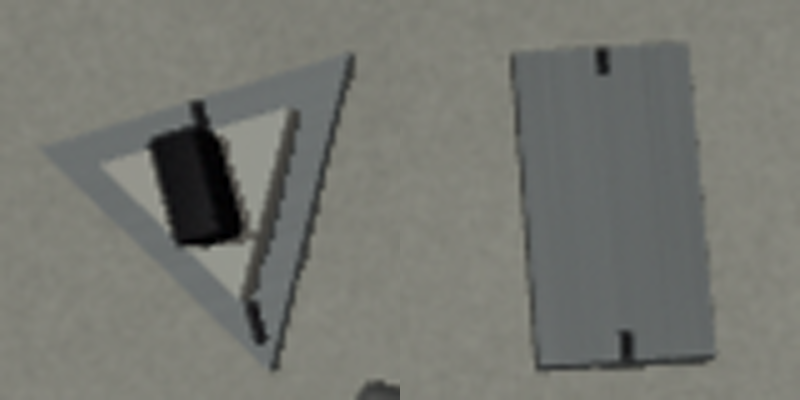

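Left half: the wedge is on its base, bar (196,187) in line with marks (198,115) and (256,322), corner to corner. Right half: the empty oblong base has marks at (602,61) and (626,347). Grasp the oblong.

```bash
python3 -m pendant '[[[0.02,-0.03,2,0,0,0,60],[0.02,-0.03,3.2,0,0,0,60],[0.02,-0.03,3.8,0,0,0,60],[0.02,-0.03,3.96,0,0,0,60],[0.02,-0.03,3.96,0,0,0,10],[0.02,-0.03,3.96,0,0,0,10],[0.02,-0.03,3.96,0,0,0,10],[0.02,-0.03,3.96,0,0,0,10],[0.02,-0.03,3.96,0,0,0,10],[0.02,-0.03,3.96,0,0,0,10]]]'; python3 -m pendant '[[[0,0,-1,0,0,0,10],[0,0,-2.5,0,0,0,10],[0,0,-3.5,0,0,0,10],[0,0,-3.5,0,0,0,10],[0,0,-3.5,0,0,0,10]]]'; python3 t.py 662.2 -112.7 124.5 4.6; python3 - <<'E'
from h import *
t,s=pickle.load(open("p4.pkl","rb"))
print(cast(t,[(320.1,86.9),(625.6/5+200-.4,347/5+75-.4)],10))
E
```

```text
clock: 29.35
tool_pos: [481.9, -9.9, 38.0]
tcp_rot: [[0.962, 0.272, 0.0], [0.272, -0.962, -0.0], [0.0, 0.0, -1.0]]
ft_force: [-0.7, 0.3, 6.9]
width: 0.217
clock: 29.98
tool_pos: [481.2, -9.9, 124.5]
tcp_rot: [[0.962, 0.272, -0.001], [0.272, -0.962, 0.0], [-0.001, -0.0, -1.0]]
ft_force: [-0.8, -0.5, -2.7]
width: 0.218
t29.98 pos [481.2  -9.9 124.5] w0.218 row [5.847, 5.928, -0.009, -0.004, 0.011, 2.239]
[[ 726.14094877 -106.5817631    10.        ]
 [ 599.90440574 -115.87024198   10.        ]]
```

```bash
python3 -m pendant '[[[1.7,1.7,0,0,0,1,10],[3.4,3.4,0,0,0,2,10],[5,5,0,0,0,2.26,10],[5.84,5.91,0,0,0,2.26,10],[5.84,5.91,0,0,0,2.26,10],[5.84,5.91,0,0,0,2.26,10],[5.84,5.91,1.5,0,0,2.26,10],[5.84,5.91,2.8,0,0,2.26,10],[5.84,5.91,3.2,0,0,2.26,10],[5.84,5.91,3.2,0,0,2.26,10],[5.84,5.91,3.2,0,0,2.26,10]]]'; python3 t.py 662.3 -112.2 37.2 4.4
```

```text
clock: 31.35
tool_pos: [663.1, -112.4, 46.6]
tcp_rot: [[0.997, 0.079, 0.002], [0.079, -0.997, -0.0], [0.002, 0.001, -1.0]]
ft_force: [0.0, -1.0, -2.3]
width: 0.219
t31.35 pos [ 663.1 -112.4   46.6] w0.219 row [-0.032, -0.012, 0.378, 0.007, -0.02, 0.021]
```

```bash
python3 -m pendant '[[[-0.03,-0.01,0.2,0,0,0,10],[-0.03,-0.01,0.3,0,0,0,10],[-0.03,-0.01,0.35,0,0,0,10],[-0.03,-0.01,0.35,0,0,0,10],[-0.03,-0.01,0.35,0,0,0,10]]]'; python3 -m pendant '[[[0,0,-0.03,0,0,0,60],[0,0,-0.03,0,0,0,60],[0,0,-0.03,0,0,0,60],[0,0,-0.03,0,0,0,60],[0,0,-1.5,0,0,0,60],[0,0,-3.5,0,0,0,60],[0,0,-4,0,0,0,60],[0,0,-4,0,0,0,60]]]'; python3 t.py 470.6 -216.8 136 3
```

```text
clock: 31.98
tool_pos: [661.7, -112.2, 37.9]
tcp_rot: [[0.997, 0.078, 0.001], [0.078, -0.997, -0.0], [0.001, 0.0, -1.0]]
ft_force: [-7.9, 1.2, 19.1]
width: 0.219
clock: 32.98
tool_pos: [661.9, -112.3, 136.9]
tcp_rot: [[0.997, 0.078, 0.001], [0.078, -0.997, -0.0], [0.001, 0.0, -1.0]]
ft_force: [-0.5, 0.3, -0.0]
width: 0.659
t32.98 pos [ 661.9 -112.3  136.9] w0.659 row [-7.958, 3.569, 0.03, 0.005, -0.013, 0.299]
```

```bash
python3 -m pendant '[[[-2.2,1,0,0,0,0.3,60],[-4.4,2,0,0,0,0.3,60],[-6.6,3,0,0,0,0.3,60],[-7.96,3.57,0,0,0,0.3,60],[-7.96,3.57,0,0,0,0.3,60],[-7.96,3.57,0,0,0,0.3,60],[-7.96,3.57,0,0,0,0.3,60]]]'; python3 t.py 470.6 -216.8 37.2 3
python3 - <<'E'
from h import *
t=arm.capture("top"); s=arm.capture("side"); pickle.dump((t,s),open("p5.pkl","wb"))
print("obl");bar(t,(662,-112),"top");bar(s,(662,-112),"side");base(t,(662,-113),75); base(s,(662,-113),75,85)
print("sq base");base(t,(484,-14),65); base(s,(484,-14),65,85)
a=cv2.resize(t["frame"][155:235,235:315,::-1],(400,400),interpolation=cv2.INTER_CUBIC)
b=cv2.resize(t["frame"][75:155,280:360,::-1],(400,400),interpolation=cv2.INTER_CUBIC)
cv2.imwrite("pics/t5.png",np.hstack([a,b]))
E
```

```text
clock: 33.85
tool_pos: [470.9, -216.3, 136.0]
tcp_rot: [[0.999, 0.053, -0.0], [0.053, -0.999, 0.0], [-0.0, -0.0, -1.0]]
ft_force: [-0.3, -1.1, -0.7]
width: 0.659
t33.85 pos [ 470.9 -216.3  136. ] w0.659 row [-0.011, 0.02, 3.951, -0.004, 0.004, 0.009]
obl
top bar 270 [ 661.5 -112.5]
side bar 401 [ 661.3 -113.8]
 mark 13 [320.2  86.8] [ 726.4 -106.7]
 mark 4 [313.  108.5] [677.5 -91.2]
 mark 30 [326.5 135.7] [ 618.1 -119.8]
 mark 46 [328.4 145.8] [ 596.1 -123.6]
 plate [ 662.3 -111.1] [ 662.7 -110.8] [143.3  77.9] 4.5
 mark 10 [380.  236.5] [ 725.9 -108. ]
 mark 27 [320.4 249.1] [ 596.3 -122. ]
sq base
 mark 13 [275.4 174.4] [533.  -12.2]
 mark 14 [276.5 221. ] [435.6 -15.6]
 mark 10 [232.5 222.6] [436.8 -17. ]
```

View pics/t5.png

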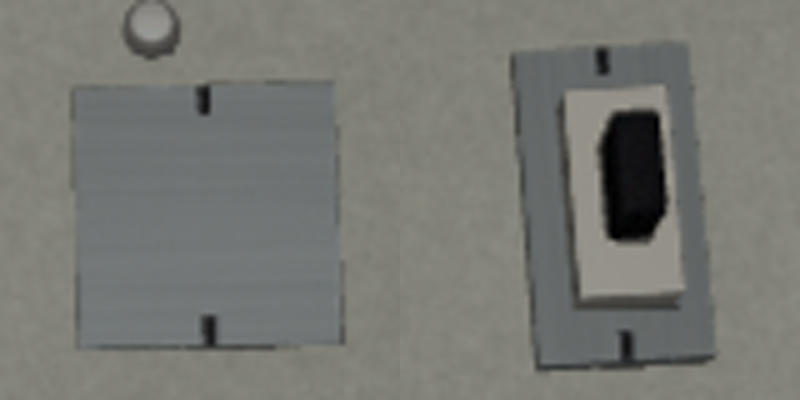

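The oblong sits on its base, bar (633,176). Next I quantify from the corners, and get the square base: marks (203,99) and (209,331).

```bash
python3 - <<'E'
from h import *
t,s=pickle.load(open("p5.pkl","rb"))
for n,p,z,o in(("blk",[(565,92),(668,86),(684,291),(579,298)],30,(200,75)),("plate",[(512,52),(690,42),(714,357),(537,365)],10,(200,75)),("sqpl",[(73,88),(332,82),(344,343),(78,345)],10,(235,155))):
    P=cast(t,np.array(p)/5+o-.4,z)[:,:2]; e=P[[0,1]]-P[[3,2]]; print(n,P.mean(0),np.degrees(np.arctan2(e[:,1],e[:,0])),np.hypot(*e.T),np.hypot(*(P[1]-P[0])))
E
python3 -m pendant '[[[0,0.02,2,0,0,0,60],[0,0.02,3.2,0,0,0,60],[0,0.02,3.8,0,0,0,60],[0,0.02,3.94,0,0,0,60],[0,0.02,3.94,0,0,0,10],[0,0.02,3.94,0,0,0,10],[0,0.02,3.94,0,0,0,10],[0,0.02,3.94,0,0,0,10],[0,0.02,3.94,0,0,0,10],[0,0.02,3.94,0,0,0,10]]]'; python3 -m pendant '[[[0,0,-1,0,0,0,10],[0,0,-2.5,0,0,0,10],[0,0,-3.5,0,0,0,10],[0,0,-3.5,0,0,0,10],[0,0,-3.5,0,0,0,10]]]'; python3 t.py 484.3 -14.3 124.5 2
```

```text
blk [ 661.31859324 -111.94543018] [3.65619264 3.80248839] [88.95726033 88.58378201] 43.32449574523953
plate [ 663.26239401 -110.87631571] [4.50360957 3.60132256] [138.77940301 139.62966926] 77.16184978846647
sqpl [484.7678653  -13.85788805] [2.27088643 2.74920859] [107.55145176 109.2056835 ] 108.7791767034703
clock: 35.2
tool_pos: [470.4, -217.4, 38.3]
tcp_rot: [[0.999, 0.052, 0.0], [0.052, -0.999, -0.0], [0.0, 0.0, -1.0]]
ft_force: [-0.8, 1.0, 6.0]
width: 0.216
clock: 35.83
tool_pos: [469.8, -217.0, 124.6]
tcp_rot: [[0.999, 0.052, -0.001], [0.052, -0.999, 0.001], [-0.001, -0.001, -1.0]]
ft_force: [-0.1, -0.3, -3.3]
width: 0.216
t35.83 pos [ 469.8 -217.   124.6] w0.216 row [1.002, -8.067, 0.01, -0.008, 0.011, 0.198]
```

```bash
python3 -m pendant '[[[0.25,-2,0,0,0,0.18,10],[0.5,-4,0,0,0,0.18,10],[0.8,-6.2,0,0,0,0.18,10],[1.02,-8.07,0,0,0,0.18,10],[1.02,-8.07,0,0,0,0.18,10],[1.02,-8.07,0,0,0,0.18,10],[1.02,-8.07,1.5,0,0,0.18,10],[1.02,-8.07,2.8,0,0,0.18,10],[1.02,-8.07,3.2,0,0,0.18,10],[1.02,-8.07,3.2,0,0,0.18,10],[1.02,-8.07,3.2,0,0,0.18,10]]]'; python3 t.py 484.6 -14.1 37.2 2.2
```

```text
clock: 37.2
tool_pos: [485.8, -14.9, 46.4]
tcp_rot: [[0.999, 0.036, 0.001], [0.036, -0.999, -0.0], [0.001, 0.0, -1.0]]
ft_force: [0.2, -0.5, -2.8]
width: 0.213
t37.20 pos [485.8 -14.9  46.4] w0.213 row [-0.049, -0.032, 0.367, 0.003, -0.015, -0.026]
```

```bash
python3 -m pendant '[[[-0.03,-0.03,0.2,0,0,0,10],[-0.03,-0.03,0.29,0,0,0,10],[-0.03,-0.03,0.33,0,0,0,10],[-0.03,-0.03,0.33,0,0,0,10],[-0.03,-0.03,0.33,0,0,0,10]]]'; python3 -m pendant '[[[0,0,-0.03,0,0,0,60],[0,0,-0.03,0,0,0,60],[0,0,-0.03,0,0,0,60],[0,0,-0.03,0,0,0,60],[0,0,-1.5,0,0,0,60],[0,0,-3.5,0,0,0,60],[0,0,-4,0,0,0,60],[0,0,-4,0,0,0,60]]]'; python3 t.py 661.9 -112.3 136 4.4
```

```text
clock: 37.83
tool_pos: [484.5, -13.7, 38.2]
tcp_rot: [[0.999, 0.037, 0.001], [0.037, -0.999, -0.0], [0.001, 0.0, -1.0]]
ft_force: [-5.8, 1.5, 23.9]
width: 0.215
clock: 38.83
tool_pos: [484.7, -13.8, 137.5]
tcp_rot: [[0.999, 0.037, 0.001], [0.037, -0.999, -0.0], [0.001, 0.0, -1.0]]
ft_force: [-0.5, -0.5, -0.2]
width: 0.658
t38.83 pos [484.7 -13.8 137.5] w0.658 row [6.938, 4.197, 0.071, 0.003, -0.015, -0.461]
```

Now mend the oblong's ~1.4 mm offset.

```bash
python3 -m pendant '[[[2,1.2,0,0,0,-0.2,60],[4,2.4,0,0,0,-0.46,60],[6,3.6,0,0,0,-0.46,60],[6.94,4.2,0,0,0,-0.46,60],[6.94,4.2,0,0,0,-0.46,60],[6.94,4.2,0,0,0,-0.46,60],[6.94,4.2,0,0,0,-0.46,60]]]'; python3 t.py 661.9 -112.3 37.2 4.4
```

```text
clock: 39.7
tool_pos: [660.7, -111.7, 136.8]
tcp_rot: [[0.997, 0.077, -0.001], [0.077, -0.997, 0.0], [-0.001, -0.001, -1.0]]
ft_force: [-0.6, -0.5, -0.9]
width: 0.658
t39.70 pos [ 660.7 -111.7  136.8] w0.658 row [0.052, 0.03, 3.982, -0.006, 0.014, 0.004]
```

```bash
python3 -m pendant '[[[0.02,0.02,2,0,0,0,60],[0.02,0.02,3.2,0,0,0,60],[0.02,0.02,3.8,0,0,0,60],[0.02,0.02,3.96,0,0,0,60],[0.02,0.02,3.96,0,0,0,10],[0.02,0.02,3.96,0,0,0,10],[0.02,0.02,3.96,0,0,0,10],[0.02,0.02,3.96,0,0,0,10],[0.02,0.02,3.96,0,0,0,10],[0.02,0.02,3.96,0,0,0,10]]]'; python3 -m pendant '[[[0,0,-0.2,0,0,0,10],[0,0,-0.4,0,0,0,10],[0,0,-0.4,0,0,0,10],[0,0,-0.4,0,0,0,10]]]'; python3 t.py 663.7 -111.4 37.2 4.4
```

```text
clock: 40.95
tool_pos: [662.3, -112.8, 38.5]
tcp_rot: [[0.997, 0.077, 0.0], [0.077, -0.997, -0.0], [0.0, 0.0, -1.0]]
ft_force: [-1.6, 1.6, 5.4]
width: 0.22
clock: 41.45
tool_pos: [662.1, -112.8, 48.2]
tcp_rot: [[0.997, 0.077, -0.0], [0.077, -0.997, 0.0], [-0.0, -0.0, -1.0]]
ft_force: [-0.3, 0.8, -3.4]
width: 0.215
t41.45 pos [ 662.1 -112.8   48.2] w0.215 row [0.067, -0.051, 0.439, -0.0, 0.001, -0.001]
```

```bash
python3 -m pendant '[[[0.06,-0.05,0.2,0,0,0,10],[0.06,-0.05,0.35,0,0,0,10],[0.06,-0.05,0.41,0,0,0,10],[0.06,-0.05,0.41,0,0,0,10]]]'; python3 -m pendant '[[[0,0,0,0,0,0,60],[0,0,0,0,0,0,60],[0,0,0,0,0,0,60],[0,0,0,0,0,0,60],[0,0,-1.5,0,0,0,60],[0,0,-3.5,0,0,0,60],[0,0,-4.5,0,0,0,60],[0,0,-4.5,0,0,0,60]]]'; python3 t.py 420 -350 160 4.4
```

```text
clock: 41.95
tool_pos: [663.5, -111.3, 38.5]
tcp_rot: [[0.997, 0.077, -0.0], [0.077, -0.997, 0.0], [-0.0, -0.0, -1.0]]
ft_force: [-4.2, 2.2, 10.8]
width: 0.218
clock: 42.95
tool_pos: [664.7, -111.7, 152.7]
tcp_rot: [[0.997, 0.077, 0.004], [0.077, -0.997, -0.001], [0.004, 0.001, -1.0]]
ft_force: [-0.2, -0.3, -0.4]
width: 0.662
t42.95 pos [ 664.7 -111.7  152.7] w0.662 row [-10.49, 8.754, -0.319, 0.014, -0.042, -0.001]
```

Withdraw aside and check everything.

```bash
python3 -m pendant '[[[-2,1.7,-0.5,0,0,0,60],[-4,3.4,-1.5,0,0,0,60],[-6,5,-2,0,0,0,60],[-8,6.8,-2,0,0,0,60],[-10.5,8.8,-2,0,0,0,60],[-10.5,8.8,-2,0,0,0,60],[-10.5,8.8,-2,0,0,0,60],[-10.5,8.8,-2,0,0,0,60],[-10.5,8.8,-2,0,0,0,60]]]'; python3 - <<'E'
from h import *
t=arm.capture("top"); s=arm.capture("side"); pickle.dump((t,s),open("p6.pkl","wb"))
for n,C in dict(rnd=(652,145),wdg=(438,216),obl=(663,-111),sq=(484,-14)).items():
    print(n);bar(t,C,"top");bar(s,C,"side")
f=t["frame"][75:255,128:368,::-1]
cv2.imwrite("pics/t6.png",cv2.resize(f,(800,600),interpolation=cv2.INTER_CUBIC))
E
```

```text
clock: 44.08
tool_pos: [419.3, -350.1, 200.1]
tcp_rot: [[0.997, 0.078, -0.0], [0.078, -0.997, 0.001], [-0.0, -0.001, -1.0]]
ft_force: [-0.9, 0.4, 0.0]
width: 0.661
rnd
top bar 244 [652.2 145.1]
side bar 223 [651.5 142.8]
wdg
top bar 303 [438.6 217.3]
obl
top bar 275 [ 662.7 -111.6]
side bar 389 [ 662.5 -112.7]
sq
top bar 220 [485.6 -13.6]
```

View pics/t6.png

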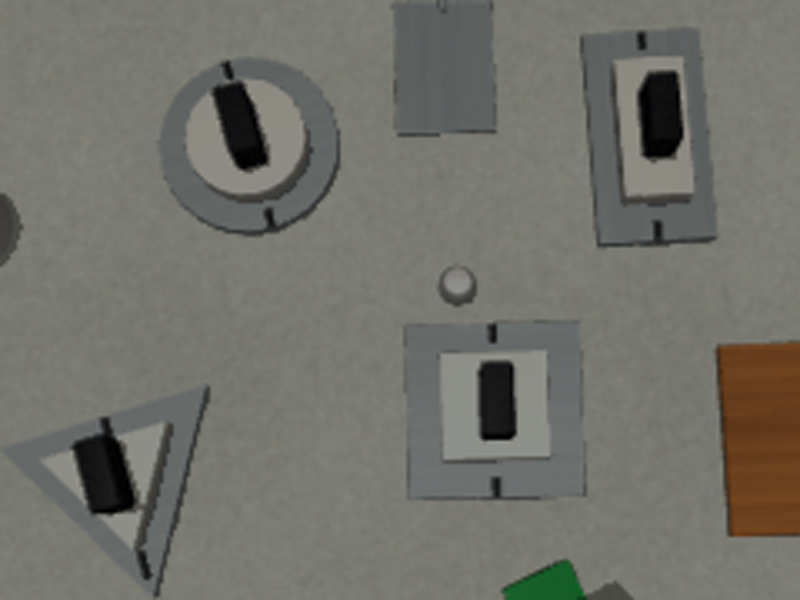

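The final top view shows every former on the base of its own shape, bars in line with the marks: round (241,126), wedge (104,474), square (496,400) and oblong (661,114). The board is empty and the offsets are about 1 mm. Handing in.

```bash
python3 -c "
from workcell import arm
print(arm.close_job())"
```

```text
the job is handed in; nothing more can be done
None
```

The job is handed in: each of the four formers now lies on the base of its own shape. It took about 44 s of the 136 s allowed, and the highest contact force I read while setting down was 24 N.

I swapped them in two pairs by way of the board: wedge to the board, round and then wedge home; square to the board, oblong and then square home. I then re-seated the oblong once to take out an offset of about 1.4 mm. No former was set down on the bench, and the green and orange look-alikes were left alone.

The last top view showed all four flat and in line with their marks, and the board empty. By the top camera, each is within about 1 mm of its base's centre.

Checks that disagreed or were missing:
- **Camera disagreement:** the two cameras disagree by 1 to 2.5 mm in y on bar positions. I compared each former with its base in the same camera to get round this.
- **Rough corner reading on the wedge:** this put it up to 1.9 mm off. Its bar and the base's marks give about 1 mm, so I left it.
- **No final side reading:** the side camera gave no last reading for the wedge and square bars, so those two rest on the top view alone.

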